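Load the orange carrier through the spring gate of the hold lane

TASK

Load the orange part carrier into the hold lane: slide it along the channel through the spring gate (not over it) and press it home against the sprung end stop with about 12 N for half a second, feeling for the stop because its setting varies. Never press on the stop with more than 18 N. Then let go of it, so that it stays flat in the lane behind the shut gate, and leave the grey carrier where it is.

Things in the scene. Friction and masses are not known exactly. Their poses are not given: they have to be found in the camera images.
- carrier_orange: The part to load: orange slab 64 (x) x 36 (y) x 22 mm high; fixed on its middle a white block 30 x 30 mm, from 22 to 44 mm above the underside, with an 8 mm pin up to 58 mm. About 0.17 kg, stands on the worktop. Origin: centre of the underside; z up, x along the length (either end may lead). Grip the block across y from above, fingertips 25 mm or more above the underside to clear the lane.
- carrier_grey: The same carrier in grey; it must stay where it is (at most 20 mm of movement). Origin and axes as for the orange one.
- lane: Hold lane, fixed: aluminium plate 220 (x) x 80 (y) x 8 mm with grey walls. Origin: centre of the underside; +x is the loading direction, z up. Channel floor 8 mm above the origin, walls' tops at 28 mm. Lead-in from x = -103 to -45 mm, 40 mm wide, with a flared mouth out to x = -120 mm; gate at x = -45 mm; chamber behind it 46 mm wide, up to the blue stop housing.
- lane_mouth (a point): Point on the channel floor at the start of the straight lead-in (x = -103 mm of the lane, 8 mm above its underside). Set the carrier down lengthwise with its centre 16 mm further in: its nose is then in the lead-in, 10 mm short of the gate, and most of it rests on the plate, which begins 7 mm before this point.
- gate_mid (a point): Middle of the gate, 18 mm above the lane's underside. Two yellow sprung leaves, each 22 mm long, from 9 to 27 mm above the lane's underside, hinged at the side walls. They open only in the loading direction, pushed by the carrier with a few newtons, lie along its sides as it passes and swing shut on their own once its tail is 22 mm past the gate.
- gate_left (a joint): Angle of the leaf hinged at the +y wall of the lane: 0 shut, 1.6 rad fully open in the loading direction; its spring shuts it.
- gate_right (a joint): The same for the leaf hinged at the -y wall of the lane.
- stop: Blue end-stop housing, 30 x 50 x 26 mm with a black lock knob on top, at the far end of the lane. Origin: centre of its underside, on the channel floor; axes as the lane's. A black plunger head, 26 mm wide, stands out of it to the gate; its face lies 50 mm (longest) to 30 mm (shortest) before this origin: the setting changes between runs, is not measured and must be felt.
- stop_front (a point): Middle of the stop housing's front face (fixed, not the plunger). The plunger yields under a damped spring: 2 N to start, then 2.5 N per mm, plus 1.5 N per 10 mm/s of speed; 8 mm of travel. Press with about 12 N (8 to 17 is good; 18 never). A carrier so pressed is clear of the gate leaves; let go, it is pushed back by those few mm, still behind the shut gate.

How it is judged:
By the outcome, as a careful person would: the job done as asked, in the order asked, and still so for the second after the job is handed in, with the robot touching nothing.
It also fails if it takes over 54 s, if anything falls off the work surface, if the arm or the gripper's body presses on something with over 40 N, if the wrist force passes 120 N, or if a joint passes its speed limit or range.

ROBOT

A 7-joint arm with a two-finger parallel gripper is mounted at the origin on a cart in front of the work surface, level with it; the furniture and walls round the work are solid. World frame = base frame: x ahead of the robot, y to its left, z up, the work surface at z = 0. Lengths are in m, angles in rad, forces in N, time in s.
With the tool pointing down it reaches from about 0.4 to 0.9 m from the base axis. Payload 5.5 kg.
Tool frame: the origin (TCP) lies midway between the tips of the shut fingers; the grasp point (between the pads) lies 19 mm behind it; z points along the fingers, y is the line along which they close (so a half turn about z gives the same grasp; the last joint's range is limited). The gripper opens to 85 mm and grips with 20 to 120 N. Pads are 22 mm wide; open, the fingers measure 114 mm over their backs; the gripper's body (76 mm by 85 mm) begins 54 mm behind the grasp point. The pads swing forward as they close: fully open they stand 13 mm farther back than shut.
Start: joints at [-0.901, 0.501, -0.427, 1.55, 0.221, 1.138, -0.21], TCP at [0.257, 0.597, 0.231] pointing down, gripper open.
Joint ranges: [-2.88, 2.88], [-0.31, 2.03], [-1.54, 1.56], [0.2, 2.42], [-1.41, 4.55], [0.19, 2.02], [-2.57, 2.57]. Speed limits (rad/s): [2.57, 2.57, 3.14, 3.14, 3.14, 3.14, 3.14].

INTERFACE

Orientations are given as a rotation vector (axis times angle).
In Python, from workcell import env gives the robot as it stands.
- The arm moves only by the tool apply_moves, never from a script. Its argument "targets" is one flat list of numbers, 5 for each row, row after row: the shift along the tool's x, y, z in cm, then the turn about the tool's z in rad, then the finger opening in cm, from 0 to 8.54. A call has 1 to 20 rows; each row shifts and turns the commanded pose from where the row before left it, along the tool's axes as they then stand; what a row does not reach is not made up. A row lasts 1/12 s, in which the tool goes at most 41.7 mm and 7.16 degrees, less where a joint would pass 70% of its speed; a pose out of reach is approached as far as the arm can. A call with a gripper value outside its range is refused whole. The fingers move at their own pace and stop on an object; the grip force is fixed at half the most. Time passes only in rows, so rows that do not move let the fingers close. It gives the time, the measured TCP pose, the force, the opening and the grip force at its end, in the units of the state.
- env.state(): the state, without advancing time (a new reading comes with each control period).
- env.snapshot(name): name is "scene" or "top" or "wrist"; returns a dict with "img" (400x640x3 uint8, red, green, blue), "intrinsics" (3x3 intrinsics, pixels), "distortion" ([k1, k2, p1, p2, k3] as OpenCV has them; the pictures are not rectified), "R" (3x3) and "t" (3): a world point X has camera coordinates R X + t. Camera axes: x right, y down, z forward; pixel columns grow to the right and rows downward; lengths in m; the calibration is good to about 2 mm. A picture is of the moment at which its call begins. There is no depth.
- env.sign_off(): hands the job in; it is judged then, once.
The state is a dict: "time": time; "q": joint angles; "joint_velocities": joint speeds; "joint_efforts": joint torques, N m; "position": TCP position; "orientation": TCP orientation; "ft_force": force on the tool from outside, world axes, zero at the start; "moment": the same for the moment, N m; "gripper_width": finger opening in m; "grasp_force": force on a finger pad.
Only numpy, scipy, OpenCV 4.12 (cv2) and the standard library are available. Lean on these libraries where they do the work, as an engineer would, in place of code of your own. Each camera call takes 0.05 s, during which the arm holds its last target. There are 200 camera calls.

## Working session

There is one attempt and no reset: what is moved stays moved. The work goes in short steps, Python scripts to look and compute and a tool call to move; the robot and the scene stay as the last step left them, time stands still between calls to the robot, and variables do not carry over. Pictures are saved under pics/ and viewed, at most 10 in all, crops included, and the job is handed in when it is done.

Besides the shell and the picture viewer there is one more tool, called after "Call:" by a JSON object that holds its "method" and its "body". apply_moves: Moves the arm, as the interface text tells. Its arguments: {"type":"object","properties":{"targets":{"type":"array"}},"required":["targets"]}

```bash
mkdir -p pics; cat > h.py <<'E'
import numpy as np, cv2
from workcell import env
def snap(n,f=None):
    s=env.snapshot(n)
    if f: cv2.imwrite('pics/'+f,s['img'][:,:,::-1])
    return s
def ray(s,px,z):
    K=np.array(s['intrinsics']);D=np.array(s['distortion']);R=np.array(s['R']);t=np.array(s['t'])
    u=cv2.undistortPoints(np.array(px,float).reshape(-1,1,2),K,D)[:,0]
    d=np.c_[u,np.ones(len(u))]@R
    c=-R.T@t
    return c+d*((z-c[2])/d[:,2])[:,None]
def proj(s,X):
    return cv2.projectPoints(np.array(X,float).reshape(-1,1,3),cv2.Rodrigues(np.array(s['R']))[0],np.array(s['t'],float),np.array(s['intrinsics']),np.array(s['distortion']))[0][:,0]
E
python3 - <<'E'
from h import *
a=snap('top','top.png');b=snap('scene','scene.png')
for s in(a,b):
    R=np.array(s['R']);print(-R.T@np.array(s['t']),R[2])
print(env.state())
E
```

```text
[ 0.36381582 -0.08527066  1.11195345] [ 0.135476    0.03025077 -0.99031871]
[-0.14924378 -0.44291359  0.83616054] [ 0.59860647  0.33378971 -0.72818591]
{'time': 0.1, 'q': array([-0.90078412,  0.50178687, -0.42680952,  1.55132838,  0.22082026,
        1.13831705, -0.21027915]), 'joint_velocities': array([-1.47858101e-03, -2.05838157e-03,  7.44326147e-07, -2.11270138e-03,
        1.64106168e-03, -1.26662002e-03, -7.78880127e-04]), 'joint_efforts': array([-1.03140043e-02, -5.70806909e+01, -5.83883777e+00, -2.81747299e+01,
        1.03858433e-02,  5.54626342e-03,  1.14118856e-05]), 'position': array([0.25698879, 0.59636093, 0.23034981]), 'orientation': array([-6.34421754e-01, -3.07644803e+00,  2.72251662e-03]), 'ft_force': array([-0.47908506,  0.75503856,  1.17170264]), 'moment': array([0.03827517, 0.02884746, 0.02533148]), 'grasp_force': 0.0, 'gripper_width': 0.08558117595912064}
```

View pics/top.png

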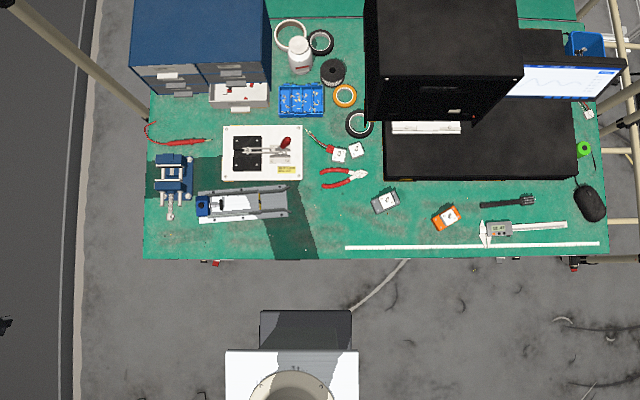

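View pics/scene.png

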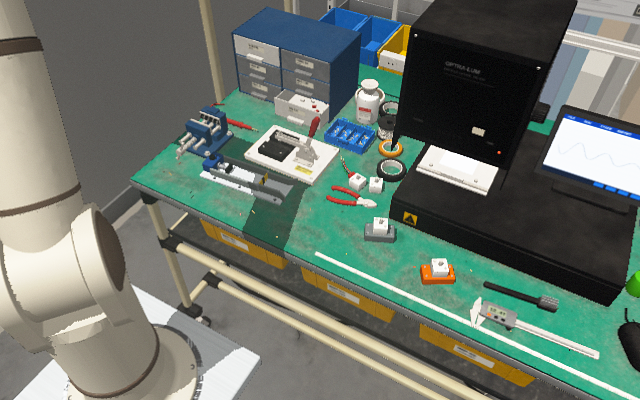

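The top view shows the lane at px (197–290, 185–222), with its stop on the left and mouth on the right. The orange carrier is at (446,217) and the grey one at (386,202). Next I measure from masks and enlarged crops.

```bash
python3 - <<'E'
from h import *
a=snap('top');b=snap('scene')
A=a['img'][:,:,::-1];B=b['img'][:,:,::-1]
c1=cv2.resize(A[175:235,185:305],None,fx=6,fy=6,interpolation=cv2.INTER_CUBIC)
c2=cv2.resize(A[185:235,365:470],None,fx=4,fy=4,interpolation=cv2.INTER_CUBIC)
out=np.zeros((360+200,720,3),np.uint8);out[:360]=c1;out[360:,:420]=c2
cv2.imwrite('pics/c.png',out)
c3=cv2.resize(B[145:220,170:310],None,fx=5.5,fy=5.5,interpolation=cv2.INTER_CUBIC);cv2.imwrite('pics/d.png',c3)
for n,s,win in(('top',a,(380,190,480,240)),('scene',b,(350,200,480,300))):
    hsv=cv2.cvtColor(s['img'],cv2.COLOR_RGB2HSV)
    m=cv2.inRange(hsv,(5,150,120),(20,255,255))
    x0,y0,x1,y1=win;w=np.zeros_like(m);w[y0:y1,x0:x1]=m[y0:y1,x0:x1]
    pts=cv2.findNonZero(w)[:,0]
    r=cv2.minAreaRect(pts);print(n,len(pts),r)
    box=cv2.boxPoints(r);P=ray(s,box,.022);print(P.round(4), P.mean(0))
    wm=cv2.inRange(hsv,(0,0,170),(179,50,255));w=np.zeros_like(m);w[y0:y1,x0:x1]=wm[y0:y1,x0:x1]
    for c in cv2.findContours(w,0,2)[0]:
        if cv2.contourArea(c)>15: 
            r=cv2.minAreaRect(c);P=ray(s,[r[0]],.044);print(' white',r,P)
E
```

```text
top 176 ((445.7550354003906, 217.87193298339844), (15.07464599609375, 27.39982795715332), 58.570438385009766)
[[ 0.4611 -0.3339  0.022 ]
 [ 0.4948 -0.3919  0.022 ]
 [ 0.4637 -0.4097  0.022 ]
 [ 0.4302 -0.3516  0.022 ]] [ 0.46246576 -0.37177611  0.022     ]
 white ((448.81463623046875, 216.80337524414062), (13.03797435760498, 13.461973190307617), 57.9946174621582) [[ 0.46283477 -0.37323279  0.044     ]]
 white ((386.47412109375, 200.439697265625), (13.524564743041992, 13.130645751953125), 66.80140686035156) [[ 0.50291285 -0.22760459  0.044     ]]
scene 458 ((401.512939453125, 280.47344970703125), (24.074832916259766, 105.52703857421875), 79.0888671875)
[[ 0.3584 -0.2262  0.022 ]
 [ 0.5056 -0.3874  0.022 ]
 [ 0.4553 -0.4139  0.022 ]
 [ 0.3153 -0.258   0.022 ]] [ 0.40865896 -0.3213644   0.022     ]
 white ((385.2266845703125, 284.6872253417969), (78.78561401367188, 4.621079444885254), 24.623563766479492) [[ 0.36793556 -0.30053981  0.044     ]]
 white ((439.2489318847656, 266.3668212890625), (17.181283950805664, 16.916955947875977), 82.40535736083984) [[ 0.45869895 -0.37497684  0.044     ]]
 white ((380.0, 225.0), (16.0, 14.0), 90.0) [[ 0.49781489 -0.23051891  0.044     ]]
 white ((366.5, 203.0), (6.0, 19.0), 90.0) [[ 0.54058201 -0.17870163  0.044     ]]
```

View pics/c.png

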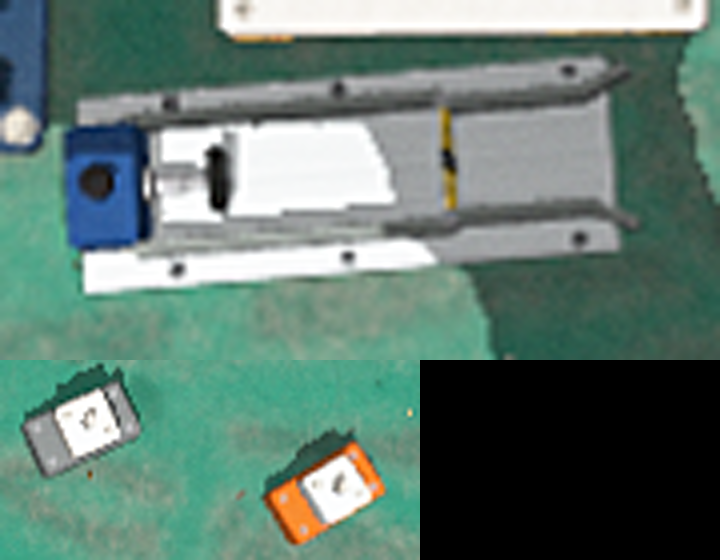

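View pics/d.png

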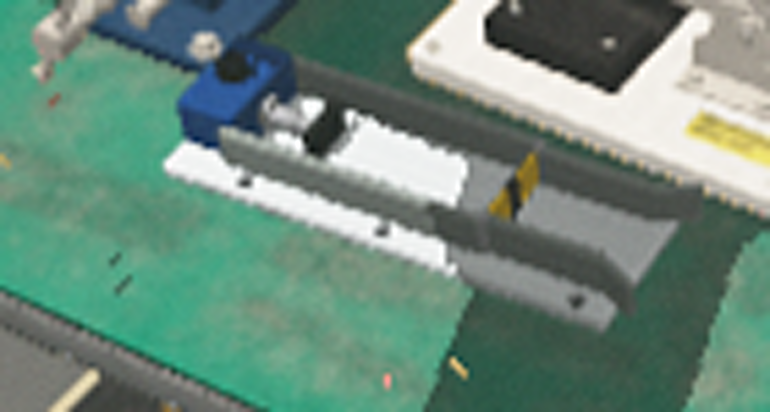

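The crop shows the lane plate corners at (78,101), (605,62), (620,250) and (84,293), the shut yellow gate at (448,160), and the plunger head at (217,178). Next: the lane pose and the first transfer move.

```bash
cat >> h.py <<'E'
def toolR(): return cv2.Rodrigues(np.array(env.state()['orientation']))[0]
def delta(p):
    s=env.state();R=toolR();return (R.T@(np.array(p)-s['position'])*100).round(2)
E
python3 - <<'E'
from h import *
a=snap('top');b=snap('scene')
f=lambda P:[(185+(x+.5)/6-.5,175+(y+.5)/6-.5) for x,y in P]
g=lambda P:[(170+(x+.5)/5.5-.5,145+(y+.5)/5.5-.5) for x,y in P]
C=ray(a,f([(78,101),(605,62),(620,250),(84,293)]),.008);print(C.round(4),C.mean(0))
print([np.linalg.norm(C[i]-C[(i+1)%4]).round(4) for i in range(4)])
for i,j in((1,0),(2,3)): d=C[j]-C[i];print('dir',np.degrees(np.arctan2(d[1],d[0])))
print('gate top',ray(a,f([(448,160)]),.027-.004),'scene',ray(b,g([(517,190)]),.018))
print('knob/housing',ray(a,f([(107,186)]),.034), 'plunger',ray(a,f([(217,178)]),.025))
print('scene corners front',ray(b,g([(165,165),(605,328),(680,222)]),.008))
print(toolR().round(3));
for p in((.46,.15,.25),(.44,-.33,.25)): print(delta(p))
E
```

```text
[[0.5345 0.2307 0.008 ]
 [0.5482 0.0127 0.008 ]
 [0.4713 0.0065 0.008 ]
 [0.4553 0.226  0.008 ]] [0.50234089 0.11898894 0.008     ]
[np.float64(0.2184), np.float64(0.0771), np.float64(0.2201), np.float64(0.0794)]
dir 93.59292369916722
dir 94.18770639150351
gate top [[0.50663249 0.07443039 0.023     ]] scene [[0.51228161 0.07449427 0.018     ]]
knob/housing [[0.49597901 0.21040005 0.034     ]] plunger [[0.49994435 0.16775838 0.025     ]]
scene corners front [[0.45713907 0.22329151 0.008     ]
 [0.47054459 0.003826   0.008     ]
 [0.53868625 0.00907443 0.008     ]]
[[-0.918  0.396 -0.   ]
 [ 0.396  0.918 -0.001]
 [ 0.    -0.001 -1.   ]]
[-36.31 -33.    -1.89]
[-53.47 -77.88  -1.86]
```

Call:
{"method": "apply_moves", "body": {"targets": [-1.4, -1.3, -0.1, 0, 8.5, -2.8, -2.55, -0.15, 0, 8.5, -2.8, -2.55, -0.15, 0, 8.5, -2.8, -2.55, -0.15, 0, 8.5, -2.8, -2.55, -0.15, 0, 8.5, -2.8, -2.55, -0.15, 0, 8.5, -2.8, -2.55, -0.15, 0, 8.5, -2.8, -2.55, -0.15, 0, 8.5, -2.8, -2.55, -0.15, 0, 8.5, -2.8, -2.55, -0.15, 0, 8.5, -2.8, -2.55, -0.15, 0, 8.5, -2.8, -2.55, -0.15, 0, 8.5, -2.8, -2.55, -0.15, 0, 8.5, -1.3, -3.4, 0, 0, 8.5, -1.3, -3.4, 0, 0, 8.5, -1.3, -3.4, 0, 0, 8.5, -1.3, -3.4, 0, 0, 8.5, -1.3, -3.4, 0, 0, 8.5, -1.3, -3.4, 0, 0, 8.5, -1.3, -3.4, 0, 0, 8.5]}}

```text
time: 1.97
position: [0.4414, -0.0907, 0.2506]
orientation: [0.634, 3.076, 0.0]
ft_force: [-0.5, -0.0, 0.7]
gripper_width: 0.0851
grasp_force: 0.0
```

Call:
{"method": "apply_moves", "body": {"targets": [-1.3, -3.4, 0, 0, 8.5, -1.3, -3.4, 0, 0, 8.5, -1.3, -3.4, 0, 0, 8.5, -1.3, -3.4, 0, 0, 8.5, -1.3, -3.4, 0, 0, 8.5, -1.3, -3.4, 0, 0, 8.5, -1, -2, 0, 0, 8.5, 0, 0, 0, 0.05, 8.5, 0, 0, 0, 0.1, 8.5, 0, 0, 0, 0.1, 8.5, 0, 0, 0, 0.1, 8.5, 0, 0, 0, 0.1, 8.5, 0, 0, 0, 0.1, 8.5, 0, 0, 0, 0.09, 8.5, 0, 0, 0, 0, 8.5]}}

```text
time: 3.22
position: [0.434, -0.3294, 0.2503]
orientation: [-1.574, -2.719, -0.0]
ft_force: [-0.9, 1.1, 0.1]
gripper_width: 0.085
grasp_force: 0.0
```

```bash
python3 - <<'E'
from h import *
s=env.state();print(s['time'],s['position'],s['q'].round(2),toolR().round(3),s['ft_force'])
w=snap('wrist','w1.png');R=np.array(w['R']);print(-R.T@np.array(w['t']),R.round(2))
E
```

```text
3.2167 [ 0.43403036 -0.3294313   0.25025108] [ 0.37  0.27  0.28  1.82 -0.08  1.07  1.2 ] [[-0.498  0.867 -0.   ]
 [ 0.867  0.498  0.   ]
 [ 0.    -0.    -1.   ]] [-0.87061232  1.10903987  0.11918728]
[ 0.39387066 -0.26075166  0.3921639 ] [[ 0.87  0.5  -0.  ]
 [ 0.47 -0.82  0.31]
 [ 0.15 -0.27 -0.95]]
```

View pics/w1.png

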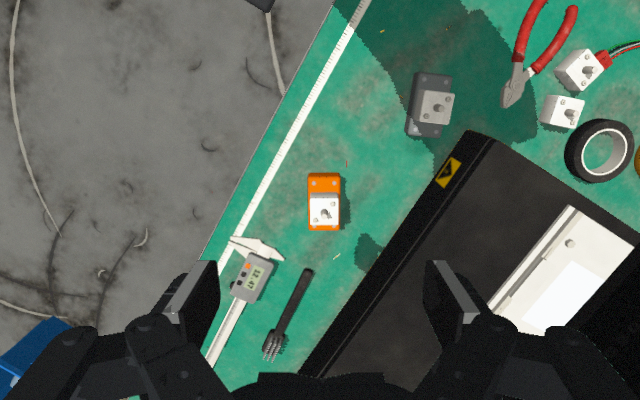

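The wrist view shows the orange carrier upright at (324,202), with the tall black plinth's edge about 30 mm clear to its right. I'll measure it precisely now.

```bash
python3 - <<'E'
from h import *
w=snap('wrist');hsv=cv2.cvtColor(w['img'],cv2.COLOR_RGB2HSV)
def meas(m,z):
    q=np.zeros_like(m);q[165:240,295:355]=m[165:240,295:355]
    c=max(cv2.findContours(q,0,1)[0],key=cv2.contourArea)
    r=cv2.minAreaRect(c);P=ray(w,cv2.boxPoints(r),z);print(r,P.mean(0).round(4),np.linalg.norm(P[1]-P[0]),np.linalg.norm(P[2]-P[1]));
    e=max([P[1]-P[0],P[2]-P[1]],key=np.linalg.norm);print(np.degrees(np.arctan2(e[1],e[0])))
    return P.mean(0)
wm=cv2.inRange(hsv,(0,0,150),(179,60,255));om=cv2.inRange(hsv,(4,140,80),(22,255,255))
meas(om|wm,.022)
p=meas(wm,.044)
ys,xs=np.nonzero(wm[190:240,295:355]);print(xs.min()+295,xs.max()+295,ys.min()+190,ys.max()+190)
for z in (0.08,.044):print(delta([p[0],p[1],z]))
print([ray(w,[(470,130),(300,380)],z).round(3) for z in(0,.05)])
E
```

```text
((318.5, 199.0), (62.0, 41.0), 90.0) [ 0.455  -0.3718  0.022 ] 0.043621728028373656 0.07170074539079763
-58.91801863145581
((324.0, 209.5), (28.0, 33.0), 0.0) [ 0.4617 -0.3718  0.044 ] 0.036566671049045596 0.028645844229585986
119.63768514328152
298 338 193 226
[-5.05  0.26 17.03]
[-5.05  0.26 20.63]
[array([[ 0.562, -0.224,  0.   ],
       [ 0.571, -0.624,  0.   ]]), array([[ 0.541, -0.229,  0.05 ],
       [ 0.548, -0.578,  0.05 ]])]
```

Call:
{"method": "apply_moves", "body": {"targets": [-1.8, 0.09, 0, 0, 6, -1.8, 0.09, 0, 0, 6, -1.8, 0.08, 0, 0, 6, 0, 0, 3, 0, 6, 0, 0, 3, 0, 6, 0, 0, 3, 0, 6, 0, 0, 3, 0, 6, 0, 0, 3, 0, 6, 0, 0, 2, 0, 6, 0, 0, 1.5, 0, 6, 0, 0, 1, 0, 6, 0, 0, 0, 0, 6]}}

```text
time: 4.32
position: [0.4619, -0.3739, 0.0529]
orientation: [-1.566, -2.719, -0.001]
ft_force: [-0.4, 0.0, -0.4]
gripper_width: 0.0602
grasp_force: 0.0
```

```bash
python3 - <<'E'
from h import *
w=snap('wrist','w2.png');print(env.state()['position'],proj(w,[env.state()['position'],[.4633,-.3747,.044]]))
E
```

```text
[ 0.46272099 -0.37464204  0.05447312] [[322.8696723  269.17823791]
 [323.7859649  258.64263206]]
```

View pics/w2.png

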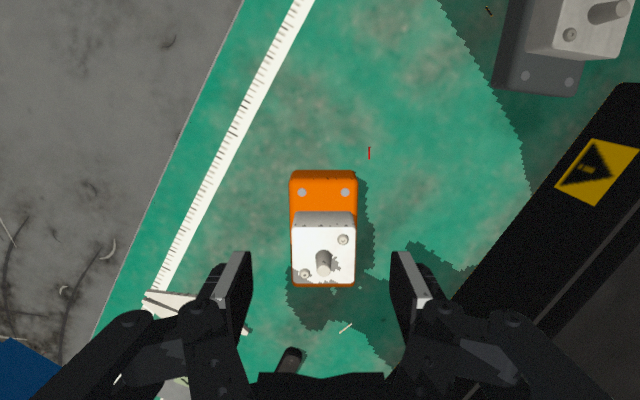

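The wrist view shows the block's top centred at (324,255), midway between the fingers, and nothing else within their reach. I'll descend and grip.

Call:
{"method": "apply_moves", "body": {"targets": [0, 0, 1.0, 0, 6, 0, 0, 1.0, 0, 6, 0, 0, 0.6, 0, 6, 0, 0, 0.3, 0, 6, 0, 0, 0, 0, 6, 0, 0, 0, 0, 2, 0, 0, 0, 0, 2, 0, 0, 0, 0, 2, 0, 0, 0, 0, 2, 0, 0, 0, 0, 2, 0, 0, 0, 0, 2]}}

```text
time: 5.28
position: [0.4638, -0.3754, 0.0269]
orientation: [1.57, 2.72, -0.0]
ft_force: [-0.1, 0.7, 4.4]
gripper_width: 0.0283
grasp_force: 60.0
```

```bash
python3 - <<'E'
from h import *
s=env.state();print(s['position'],s['gripper_width'],s['grasp_force'],s['ft_force'],toolR().round(3))
w=snap('wrist','w3.png')
E
```

```text
[ 0.46377689 -0.37537836  0.02692642] 0.02834309672350564 60.0316858291626 [-0.07970402  0.73132441  4.4166235 ] [[-0.5    0.866  0.001]
 [ 0.866  0.5   -0.001]
 [-0.001  0.001 -1.   ]]
```

View pics/w3.png

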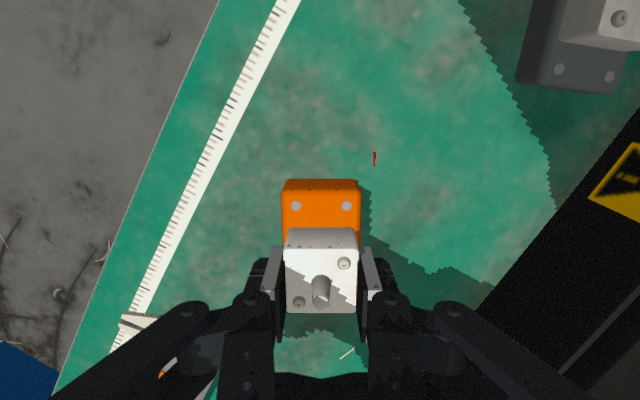

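The wrist view shows the block held between the pads, its top centred at about (321,280). Now I lift, turn to the lane heading, and carry it above the mouth.

Call:
{"method": "apply_moves", "body": {"targets": [0, 0, -0.5, 0, 2, 0, 0, -1.5, 0, 2, 0, 0, -2, 0, 2, 0, 0, -2, 0, 2, 0, 0, -2, 0, 2, 0, 0, -2, 0, 2, 0, 0, 0, 0.08, 2, 0, 0, 0, 0.09, 2, 0, 0, 0, 0.09, 2, 0, 0, 0, 0.1, 2, 0, 0, 0, 0.095, 2, 0, 0, 0, 0, 2]}}

```text
time: 6.33
position: [0.4626, -0.3745, 0.1258]
orientation: [-2.146, -2.292, 0.001]
ft_force: [-0.8, -0.7, -1.8]
gripper_width: 0.0286
grasp_force: 59.5
```

Call:
{"method": "apply_moves", "body": {"targets": [1.4, 0.3, 0, 0, 2, 2.8, 0.5, 0, 0, 2, 2.8, 0.5, 0, 0, 2, 2.8, 0.5, 0, 0, 2, 2.8, 0.5, 0, 0, 2, 2.8, 0.5, 0, 0, 2, 2.8, 0.5, 0, 0, 2, 2.8, 0.5, 0, 0, 2, 2.8, 0.5, 0, 0, 2, 2.8, 0.5, 0, 0, 2, 2.8, 0.5, 0, 0, 2, 2.8, 0.5, 0, 0, 2, 2.8, 0.5, 0, 0, 2, 2.8, 0.5, 0, 0, 2, 2.0, 0.4, 0, 0, 2, 0.6, 0.0, 0, 0, 2, 0, 0, 0, 0, 2, 0, 0, 0, 0, 2]}}

```text
time: 7.83
position: [0.5066, 0.0327, 0.1262]
orientation: [-2.141, -2.299, 0.001]
ft_force: [-0.3, -0.4, -2.6]
gripper_width: 0.0283
grasp_force: 59.5
```

```bash
python3 - <<'E'
from h import *
s=env.state();print(s['position'],s['gripper_width'],s['ft_force'],toolR().round(3))
w=snap('wrist','w4.png')
np.savez('w4.npz',**{k:np.array(v) for k,v in w.items()})
lane=np.array([.5023,.119,0]);a=np.radians(93.9);u=np.array([np.cos(a),np.sin(a),0]);v=np.array([-u[1],u[0],0])
for x,y,z in((-45,0,27),(-103,20,28),(-103,-20,28),(-110,40,8),(-110,-40,8),(-45,20,28),(-45,-20,28)):
  print((x,y,z),proj(w,[lane+x/1e3*u+y/1e3*v+[0,0,z/1e3]]).round(1))
E
```

```text
[0.50656568 0.03268634 0.12617656] 0.02830610287725809 [-0.30603012 -0.44991585 -2.57325371] [[-0.071  0.997 -0.001]
 [ 0.997  0.071 -0.   ]
 [-0.    -0.001 -1.   ]]
(-45, 0, 27) [[324.7 137.1]]
(-103, 20, 28) [[296.4 217.5]]
(-103, -20, 28) [[351.9 217.7]]
(-110, 40, 8) [[272.7 216.2]]
(-110, -40, 8) [[375.1 216.6]]
(-45, 20, 28) [[295.  137.2]]
(-45, -20, 28) [[354.5 137.4]]
```

View pics/w4.png

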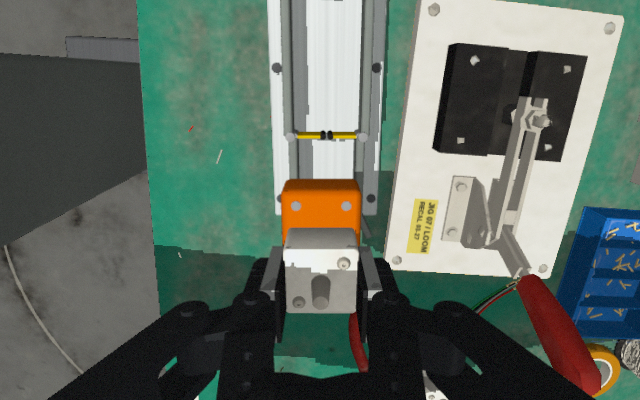

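The wrist view shows the carrier over the mouth and the shut gate at (327,135), about 2 px from the prediction. I'll refine that relative to the held carrier.

```bash
python3 - <<'E'
from h import *
w=dict(np.load('w4.npz'));hsv=cv2.cvtColor(w['img'],cv2.COLOR_RGB2HSV);img=w['img'].astype(int)
s=env.state();R=toolR();tcp=s['position']
ym=cv2.inRange(hsv,(22,120,90),(34,255,255));q=np.zeros_like(ym);q[120:150,280:375]=ym[120:150,280:375]
p=cv2.findNonZero(q)[:,0];print('yellow',p.min(0),p.max(0),p.mean(0))
for nm,pt in(('gate',[(p[:,0].min()+p[:,0].max())/2,p[:,1].mean()]),):
    G=ray(w,[pt],.024)[0];print(nm,G,(R.T@(G-tcp)*1000).round(1))
# orange edges at top face: z = tcp z -.0269+.022
zt=tcp[2]-.0269+.022
om=cv2.inRange(hsv,(4,120,60),(22,255,255))
for r in(196,206,216,224):
    x=np.nonzero(om[r,270:375])[0]+270
    P=ray(w,[(x.min()-.5,r),(x.max()+.5,r)],zt);T=((P-tcp)@R*1000).round(1);print('or',r,x.min(),x.max(),T[:,:2].tolist())
x=np.nonzero(om[:,320])[0];print('nose row',x.min(),((ray(w,[(320,x.min()),(320,187),(320,248),(320,312)],zt)-tcp)@R*1000).round(1).tolist(), ((ray(w,[(320,248),(320,312)],zt+.022)-tcp)@R*1000).round(1).tolist())
# lane wall profile
for r in(20,50,80,110,160):
    g=img[r,255:400].sum(1);d=np.abs(np.diff(g));k=np.nonzero(d>90)[0]+255;print(r,k.tolist())
E
```

```text
yellow [297 132] [355 138] [326.2715655  135.00319489]
gate [0.50620198 0.07510846 0.024     ] [ 43.4   2.6 102.2]
or 196 280 361 [[31.7, -18.7], [31.8, 16.7]]
or 206 281 360 [[27.1, -18.4], [27.2, 16.5]]
or 216 281 360 [[22.4, -18.6], [22.5, 16.7]]
or 224 282 360 [[18.6, -18.3], [18.7, 16.8]]
nose row 134 [[58.5, -1.3, 4.9], [35.8, -1.2, 4.9], [6.8, -1.2, 4.9], [-27.7, -1.1, 4.9]] [[17.8, -1.1, -17.1], [-11.5, -1.1, -17.1]]
20 [267, 279, 280, 289, 291, 305, 360, 361, 364, 385, 388]
50 [267, 268, 280, 291, 292, 306, 359, 360, 363, 384]
80 [269, 270, 281, 292, 307, 358, 359, 362, 371, 379, 381, 382, 386]
110 [270, 271, 282, 290, 293, 308, 357, 358, 361, 370, 378, 379, 380, 381, 385]
160 [272, 287, 288, 296, 298, 312, 352, 353, 355, 374, 377, 378, 379, 380, 398]
```

```bash
python3 - <<'E'
from h import *
w=dict(np.load('w4.npz'));R=toolR();tcp=env.state()['position']
for r,a,b in((20,291,364),(50,292,363.5),(80,292.5,362.5),(110,293.5,361.5),(160,298,355.5)):
    T=((ray(w,[(a,r),(b,r)],.028)-tcp)@R*1000);print(r,T[:,:2].round(1).tolist(),'mid',T.mean(0)[:2].round(2),'w',(T[1]-T[0])[1].round(1))
T=((ray(w,[(267.5,20),(269,65),(270.5,110),(272.5,160)],.008)-tcp)@R*1000);print(T[:,:2].round(1).tolist())
E
```

```text
20 [[114.9, -19.5], [115.1, 25.5]] mid [115.02   3.  ] w 44.9
50 [[97.5, -19.2], [97.7, 25.8]] mid [97.58  3.29] w 44.9
80 [[79.4, -19.2], [79.5, 25.8]] mid [79.43  3.28] w 45.0
110 [[60.4, -18.9], [60.6, 25.8]] mid [60.48  3.43] w 44.7
160 [[26.8, -16.5], [27.0, 22.9]] mid [26.89  3.19] w 39.4
[[117.9, -36.7], [89.2, -36.8], [58.8, -36.8], [22.3, -36.8]]
```

Tool x is parallel to the lane. The lane centre is at y=+3.2 mm and the carrier at −0.9 mm, so I shift +4 mm in y and −2 mm in x, then lower to just above the floor.

Call:
{"method": "apply_moves", "body": {"targets": [-0.2, 0.4, 0, 0, 2, 0, 0, 1, 0, 2, 0, 0, 1.5, 0, 2, 0, 0, 1.5, 0, 2, 0, 0, 1.0, 0, 2, 0, 0, 0.6, 0, 2, 0, 0, 0.3, 0, 2, 0, 0, 0, 0, 2, 0, 0, 0, 0, 2]}}

```text
time: 8.63
position: [0.5117, 0.031, 0.0675]
orientation: [2.144, 2.296, 0.0]
ft_force: [0.8, 0.1, -1.4]
gripper_width: 0.0287
grasp_force: 59.5
```

```bash
python3 - <<'E'
from h import *
w=snap('wrist');s=env.state();print(s['position'],s['ft_force'])
cv2.imwrite('pics/w5.png',w['img'][:,:,::-1])
R=toolR();tcp=s['position'];hsv=cv2.cvtColor(w['img'],cv2.COLOR_RGB2HSV)
ym=cv2.inRange(hsv,(22,120,90),(34,255,255));q=np.zeros_like(ym);q[60:180,260:400]=ym[60:180,260:400]
p=cv2.findNonZero(q)[:,0];print(p.min(0),p.max(0),p.mean(0))
print('gate',((ray(w,[[(p[:,0].min()+p[:,0].max())/2,p[:,1].mean()]],.024)-tcp)@R*1000).round(1))
om=cv2.inRange(hsv,(4,120,60),(19,255,255))
for r in(200,210,220):
    x=np.nonzero(om[r,270:375])[0]+270
    print('or',r,((ray(w,[(x.min()-.5,r),(x.max()+.5,r)],tcp[2]-.005)-tcp)@R*1000).round(1)[:,:2].tolist())
E
```

```text
[0.51191403 0.0311545  0.06776015] [ 0.41674873 -0.16683259 -2.16946795]
[280 143] [356 152] [318.72958258 147.55353902]
gate [[44.6 -2.5 43.8]]
or 200 [[28.8, -18.5], [28.8, 16.7]]
or 210 [[24.2, -18.6], [24.2, 16.4]]
or 220 [[19.5, -18.8], [19.5, 16.5]]
```

View pics/w5.png

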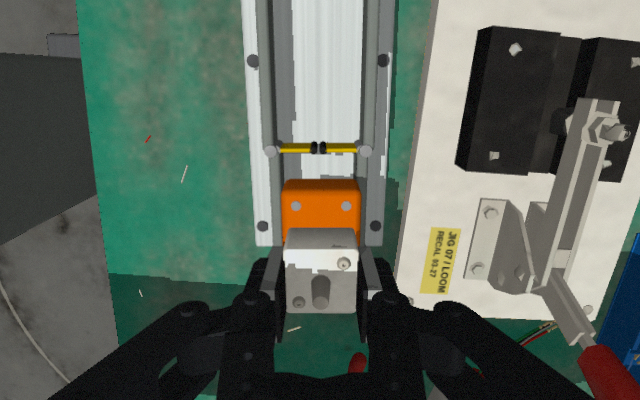

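The view shows the gate mid at (318.5,148) and the carrier mid at 321, so I correct y by −1.2 mm, then lower further.

Call:
{"method": "apply_moves", "body": {"targets": [0, -0.12, 0, 0, 2, 0, 0, 0.6, 0, 2, 0, 0, 0.8, 0, 2, 0, 0, 0.6, 0, 2, 0, 0, 0.3, 0, 2, 0, 0, 0, 0, 2, 0, 0, 0, 0, 2, 0, 0, 0, 0, 2]}}

```text
time: 9.35
position: [0.5102, 0.0311, 0.0443]
orientation: [2.144, 2.297, -0.0]
ft_force: [0.5, 0.2, -1.8]
gripper_width: 0.029
grasp_force: 59.5
```

```bash
cat > m.py <<'E'
from h import *
w=snap('wrist');s=env.state();print(s['time'],s['position'],s['ft_force'])
cv2.imwrite('pics/w6.png',w['img'][:,:,::-1])
R=toolR();tcp=s['position'];hsv=cv2.cvtColor(w['img'],cv2.COLOR_RGB2HSV)
ym=cv2.inRange(hsv,(22,120,90),(34,255,255));q=np.zeros_like(ym);q[60:180,260:380]=ym[60:180,260:380]
p=cv2.findNonZero(q)[:,0];print(p.min(0),p.max(0),p.mean(0))
print('gate',((ray(w,[[(p[:,0].min()+p[:,0].max())/2,p[:,1].mean()]],.024)-tcp)@R*1000).round(1))
om=cv2.inRange(hsv,(4,120,60),(19,255,255))
for r in(200,210,220):
    x=np.nonzero(om[r,270:375])[0]+270
    P=((ray(w,[(x.min()-.5,r),(x.max()+.5,r)],tcp[2]-.005)-tcp)@R*1000).round(1)[:,:2];print('or',r,P.tolist(),P.mean(0))
g=w['img'].astype(int)
for r in(80,110,170,190):
    d=np.abs(np.diff(g[r,240:400].sum(1)));print(r,(np.nonzero(d>80)[0]+240).tolist())
E
python3 m.py
```

```text
9.4 [0.51038237 0.03112944 0.04441601] [ 0.74011254  0.68311857 -0.65153988]
[278 152] [364 162] [322.33970588 157.26470588]
gate [[44.5 -0.8 20.4]]
or 200 [[28.9, -18.8], [28.9, 16.8]] [28.9 -1. ]
or 210 [[24.2, -18.6], [24.3, 16.5]] [24.25 -1.05]
or 220 [[19.5, -18.7], [19.6, 16.7]] [19.55 -1.  ]
80 [252, 253, 271, 293, 294, 368, 369, 374, 388, 397, 398]
110 [240, 253, 254, 273, 294, 367, 368, 373, 386, 397]
170 [243, 244, 263, 264, 276, 281, 301, 359, 360, 364, 390, 396, 397, 398]
190 [245, 265, 365, 389, 395, 397]
```

Gate y is −0.8 mm and carrier y is −1.0 mm, so they're aligned. Lowering onto the floor.

Call:
{"method": "apply_moves", "body": {"targets": [0, 0, 0.4, 0, 2, 0, 0, 0.3, 0, 2, 0, 0, 0.1, 0, 2, 0, 0, 0.05, 0, 2, 0, 0, 0, 0, 2, 0, 0, 0, 0, 2]}}

```text
time: 9.9
position: [0.5101, 0.0311, 0.0358]
orientation: [-2.143, -2.297, 0.0]
ft_force: [0.4, -0.1, -2.1]
gripper_width: 0.0283
grasp_force: 59.5
```

Call:
{"method": "apply_moves", "body": {"targets": [0, 0, 0.05, 0, 2, 0, 0, 0, 0, 2, 0, 0, 0, 0, 2]}}

```text
time: 10.15
position: [0.5102, 0.0312, 0.0354]
orientation: [2.144, 2.297, 0.0]
ft_force: [-0.3, 1.1, -1.8]
gripper_width: 0.0287
grasp_force: 59.5
```

Call:
{"method": "apply_moves", "body": {"targets": [0, 0, 0.04, 0, 2, 0, 0, 0, 0, 2, 0, 0, 0, 0, 2]}}

```text
time: 10.4
position: [0.5102, 0.0312, 0.0349]
orientation: [2.143, 2.297, 0.0]
ft_force: [0.3, -0.3, -1.3]
gripper_width: 0.0287
grasp_force: 59.5
```

Call:
{"method": "apply_moves", "body": {"targets": [0, 0, 0.04, 0, 2, 0, 0, 0, 0, 2, 0, 0, 0, 0, 2]}}

```text
time: 10.65
position: [0.5102, 0.0312, 0.0348]
orientation: [-2.143, -2.297, -0.0]
ft_force: [-1.9, 0.2, 4.8]
gripper_width: 0.0285
grasp_force: 60.2
```

Call:
{"method": "apply_moves", "body": {"targets": [0, 0, 0.04, 0, 2, 0, 0, 0, 0, 2, 0, 0, 0, 0, 2]}}

```text
time: 10.9
position: [0.5102, 0.0312, 0.0348]
orientation: [-2.143, -2.297, -0.0]
ft_force: [-2.6, -0.0, 9.7]
gripper_width: 0.0287
grasp_force: 60.8
```

The floor is felt at TCP z = 34.8 mm. I'll unload 0.6 mm and slide in, watching the forces.

Call:
{"method": "apply_moves", "body": {"targets": [0, 0, -0.06, 0, 2, 0.2, 0, 0, 0, 2, 0.4, 0, 0, 0, 2, 0.4, 0, 0, 0, 2, 0.4, 0, 0, 0, 2, 0.4, 0, 0, 0, 2, 0.2, 0, 0, 0, 2, 0, 0, 0, 0, 2]}}

```text
time: 11.57
position: [0.5099, 0.045, 0.0352]
orientation: [2.144, 2.288, -0.005]
ft_force: [0.2, -16.3, 6.7]
gripper_width: 0.0287
grasp_force: 60.6
```

Call:
{"method": "apply_moves", "body": {"targets": [0.2, 0, 0, 0, 2, 0.4, 0, 0, 0, 2, 0.4, 0, 0, 0, 2, 0.4, 0, 0, 0, 2, 0.4, 0, 0, 0, 2, 0.2, 0, 0, 0, 2, 0, 0, 0, 0, 2]}}

```text
time: 12.15
position: [0.5081, 0.0698, 0.0349]
orientation: [2.143, 2.294, -0.0]
ft_force: [-0.4, -6.1, 2.8]
gripper_width: 0.0285
grasp_force: 60.2
```

```bash
cat > n.py <<'E'
from h import *
w=snap('wrist');s=env.state();R=toolR();tcp=s['position'];hsv=cv2.cvtColor(w['img'],cv2.COLOR_RGB2HSV)
print(s['time'],tcp,s['ft_force'].round(1),R[:,0].round(4),R[2].round(4))
om=cv2.inRange(hsv,(4,140,60),(19,255,255));om[:150]=0;om[245:]=0
for r in(195,200,210,220):
    x=np.nonzero(om[r,270:375])[0]+270
    P=((ray(w,[(x.min()-.5,r),(x.max()+.5,r)],tcp[2]-.005)-tcp)@R*1000).round(1)[:,:2];print('or',r,P.tolist(),P.mean(0))
print('nose rows',[int(np.nonzero(om[:,c])[0].min()) for c in(295,310,320,330,345)],'nose(before:180)')
g=cv2.cvtColor(w['img'],cv2.COLOR_RGB2GRAY).astype(int)
print('ahead col321 rows0-185',[(r,int(g[r,321])) for r in range(0,185,6)])
E
python3 n.py
```

```text
12.2 [0.50815155 0.06982158 0.03490975] [ 1.7 -5.9  3.4] [-0.0681  0.9977 -0.0016] [-0.0016  0.0012 -1.    ]
or 195 [[31.2, -18.6], [31.2, 16.8]] [31.2 -0.9]
or 200 [[28.9, -18.7], [28.9, 16.9]] [28.9 -0.9]
or 210 [[24.2, -18.4], [24.3, 16.6]] [24.25 -0.9 ]
or 220 [[19.5, -18.2], [19.5, 16.8]] [19.5 -0.7]
nose rows [180, 180, 180, 180, 180] nose(before:180)
ahead col321 rows0-185 [(0, 130), (6, 128), (12, 131), (18, 29), (24, 27), (30, 34), (36, 9), (42, 116), (48, 152), (54, 203), (60, 201), (66, 205), (72, 202), (78, 203), (84, 196), (90, 200), (96, 200), (102, 198), (108, 199), (114, 194), (120, 196), (126, 197), (132, 196), (138, 195), (144, 196), (150, 195), (156, 196), (162, 197), (168, 196), (174, 193), (180, 49)]
```

```bash
python3 - <<'E'
from h import *
w=snap('wrist');R=toolR();tcp=env.state()['position']
for z in(.01,.02,.028): print(z,((ray(w,[(321,15),(321,40)],z)-tcp)@R*1000)[:,0].round(1))
E
```

```text
0.01 [105.3  95.3]
0.02 [103.8  94.4]
0.028 [102.5  93.6]
```

No slip. The plunger face is about 58 mm ahead of the nose. Advance 48 mm, then feel for it slowly.

Call:
{"method": "apply_moves", "body": {"targets": [0.2, 0, 0, 0, 2, 0.4, 0, 0, 0, 2, 0.4, 0, 0, 0, 2, 0.5, 0, 0, 0, 2, 0.5, 0, 0, 0, 2, 0.5, 0, 0, 0, 2, 0.5, 0, 0, 0, 2, 0.5, 0, 0, 0, 2, 0.5, 0, 0, 0, 2, 0.4, 0, 0, 0, 2, 0.2, 0, 0, 0, 2, 0.1, 0, 0, 0, 2, 0, 0, 0, 0, 2, 0, 0, 0, 0, 2]}}

```text
time: 13.42
position: [0.5049, 0.1166, 0.0349]
orientation: [2.143, 2.294, -0.001]
ft_force: [0.0, -6.1, 4.1]
gripper_width: 0.0286
grasp_force: 60.3
```

```bash
python3 n.py; python3 - <<'E'
from h import *
w=snap('wrist');R=toolR();tcp=env.state()['position']
g=cv2.cvtColor(w['img'],cv2.COLOR_RGB2GRAY)
print([(r,int(g[r,321])) for r in range(120,190,2)])
print([(r,((ray(w,[(321,r)],.012)-tcp)@R*1000)[0,0].round(1)) for r in range(120,182,10)])
E
```

```text
13.4667 [0.50487348 0.11662805 0.03493186] [ 1.1 -6.1  4.6] [-0.068   0.9977 -0.0016] [-0.0016  0.0011 -1.    ]
or 195 [[31.2, -18.2], [31.2, 16.4]] [31.2 -0.9]
or 200 [[28.9, -18.3], [28.9, 16.5]] [28.9 -0.9]
or 210 [[24.2, -18.5], [24.2, 16.6]] [24.2  -0.95]
or 220 [[19.5, -18.2], [19.5, 16.8]] [19.5 -0.7]
nose rows [180, 180, 180, 180, 180] nose(before:180)
ahead col321 rows0-185 [(0, 67), (6, 29), (12, 35), (18, 39), (24, 34), (30, 27), (36, 32), (42, 33), (48, 20), (54, 70), (60, 71), (66, 51), (72, 69), (78, 150), (84, 145), (90, 145), (96, 143), (102, 146), (108, 143), (114, 142), (120, 140), (126, 141), (132, 142), (138, 32), (144, 41), (150, 52), (156, 215), (162, 216), (168, 216), (174, 215), (180, 54)]
[(120, 140), (122, 141), (124, 143), (126, 144), (128, 139), (130, 142), (132, 141), (134, 141), (136, 35), (138, 31), (140, 30), (142, 36), (144, 37), (146, 34), (148, 32), (150, 54), (152, 170), (154, 219), (156, 217), (158, 218), (160, 217), (162, 214), (164, 215), (166, 216), (168, 215), (170, 214), (172, 213), (174, 213), (176, 215), (178, 185), (180, 55), (182, 53), (184, 56), (186, 60), (188, 62)]
[(120, np.float64(61.2)), (130, np.float64(56.7)), (140, np.float64(52.1)), (150, np.float64(47.4)), (160, np.float64(42.6)), (170, np.float64(37.8)), (180, np.float64(32.9))]
```

There is about 11 mm left. The floor load adds drag, so I unload slightly and approach.

Call:
{"method": "apply_moves", "body": {"targets": [0, 0, -0.03, 0, 2, 0.2, 0, 0, 0, 2, 0.2, 0, 0, 0, 2, 0.1, 0, 0, 0, 2, 0.1, 0, 0, 0, 2, 0, 0, 0, 0, 2, 0, 0, 0, 0, 2]}}

```text
time: 14.1
position: [0.5039, 0.1231, 0.0349]
orientation: [2.143, 2.295, -0.001]
ft_force: [0.8, -4.8, 2.6]
gripper_width: 0.0284
grasp_force: 60.0
```

Call:
{"method": "apply_moves", "body": {"targets": [0.08, 0, 0, 0, 2, 0.08, 0, 0, 0, 2, 0.04, 0, 0, 0, 2, 0, 0, 0, 0, 2]}}

```text
time: 14.43
position: [0.5037, 0.1251, 0.0349]
orientation: [2.144, 2.295, -0.001]
ft_force: [0.8, -5.2, 2.3]
gripper_width: 0.0287
grasp_force: 60.0
```

Call:
{"method": "apply_moves", "body": {"targets": [0.08, 0, 0, 0, 2, 0.08, 0, 0, 0, 2, 0, 0, 0, 0, 2]}}

```text
time: 14.68
position: [0.5033, 0.1284, 0.0349]
orientation: [-2.142, -2.297, -0.0]
ft_force: [-0.4, -1.7, 1.1]
gripper_width: 0.0287
grasp_force: 59.9
```

The drag fell from 5 to 1.7 N, so the leaves have dropped behind the tail. Creeping on to feel for the stop.

Call:
{"method": "apply_moves", "body": {"targets": [0.04, 0, 0, 0, 2, 0.04, 0, 0, 0, 2, 0, 0, 0, 0, 2]}}

```text
time: 14.93
position: [0.5032, 0.1289, 0.0349]
orientation: [-2.142, -2.297, -0.0]
ft_force: [-0.4, -0.8, -0.5]
gripper_width: 0.0289
grasp_force: 59.8
```

Call:
{"method": "apply_moves", "body": {"targets": [0.04, 0, 0, 0, 2, 0.04, 0, 0, 0, 2, 0, 0, 0, 0, 2]}}

```text
time: 15.18
position: [0.5032, 0.1294, 0.0349]
orientation: [-2.143, -2.297, 0.0]
ft_force: [-0.0, -1.1, -0.3]
gripper_width: 0.0286
grasp_force: 59.7
```

Call:
{"method": "apply_moves", "body": {"targets": [0.04, 0, 0, 0, 2, 0.04, 0, 0, 0, 2, 0, 0, 0, 0, 2]}}

```text
time: 15.43
position: [0.5032, 0.1302, 0.0349]
orientation: [-2.143, -2.297, 0.0]
ft_force: [-0.6, 0.6, -0.7]
gripper_width: 0.0283
grasp_force: 59.6
```

Call:
{"method": "apply_moves", "body": {"targets": [0.06, 0, 0, 0, 2, 0.06, 0, 0, 0, 2, 0, 0, 0, 0, 2]}}

```text
time: 15.68
position: [0.5031, 0.1315, 0.0349]
orientation: [-2.143, -2.297, -0.0]
ft_force: [-0.3, 0.2, -1.2]
gripper_width: 0.0284
grasp_force: 59.5
```

Call:
{"method": "apply_moves", "body": {"targets": [0.06, 0, 0, 0, 2, 0.06, 0, 0, 0, 2, 0, 0, 0, 0, 2]}}

```text
time: 15.93
position: [0.5031, 0.1326, 0.035]
orientation: [-2.143, -2.297, -0.0]
ft_force: [0.0, -0.5, -0.8]
gripper_width: 0.0284
grasp_force: 59.5
```

Call:
{"method": "apply_moves", "body": {"targets": [0.05, 0, 0, 0, 2, 0.05, 0, 0, 0, 2, 0, 0, 0, 0, 2]}}

```text
time: 16.18
position: [0.5031, 0.1328, 0.035]
orientation: [2.144, 2.296, -0.001]
ft_force: [-0.4, -1.6, -0.5]
gripper_width: 0.0283
grasp_force: 59.5
```

Motion lagged on that step (0.2 mm of 1 mm commanded), which suggests contact at y ≈ 0.1327.

Call:
{"method": "apply_moves", "body": {"targets": [0.05, 0, 0, 0, 2, 0.05, 0, 0, 0, 2, 0, 0, 0, 0, 2]}}

```text
time: 16.43
position: [0.5031, 0.1335, 0.035]
orientation: [2.144, 2.296, -0.001]
ft_force: [-1.1, -4.7, -0.3]
gripper_width: 0.0287
grasp_force: 59.6
```

Call:
{"method": "apply_moves", "body": {"targets": [0.05, 0, 0, 0, 2, 0.05, 0, 0, 0, 2, 0, 0, 0, 0, 2]}}

```text
time: 16.68
position: [0.503, 0.1343, 0.035]
orientation: [2.144, 2.296, -0.001]
ft_force: [-0.3, -6.0, 0.8]
gripper_width: 0.0286
grasp_force: 59.7
```

Call:
{"method": "apply_moves", "body": {"targets": [0.05, 0, 0, 0, 2, 0.05, 0, 0, 0, 2, 0, 0, 0, 0, 2]}}

```text
time: 16.93
position: [0.5029, 0.1348, 0.035]
orientation: [2.144, 2.295, -0.002]
ft_force: [-1.6, -6.9, 0.7]
gripper_width: 0.0287
grasp_force: 59.7
```

Contact is confirmed: 6.9 N at about 2 mm of travel. Pressing on to about 12 N and holding.

Call:
{"method": "apply_moves", "body": {"targets": [0.05, 0, 0, 0, 2, 0.05, 0, 0, 0, 2, 0.05, 0, 0, 0, 2, 0, 0, 0, 0, 2]}}

```text
time: 17.27
position: [0.5028, 0.1355, 0.035]
orientation: [2.144, 2.294, -0.003]
ft_force: [-0.4, -9.2, 1.7]
gripper_width: 0.0286
grasp_force: 59.8
```

Call:
{"method": "apply_moves", "body": {"targets": [0.05, 0, 0, 0, 2, 0.05, 0, 0, 0, 2, 0, 0, 0, 0, 2, 0, 0, 0, 0, 2]}}

```text
time: 17.6
position: [0.5029, 0.1359, 0.035]
orientation: [2.145, 2.293, -0.003]
ft_force: [0.2, -9.1, 2.5]
gripper_width: 0.0284
grasp_force: 59.9
```

Call:
{"method": "apply_moves", "body": {"targets": [0.05, 0, 0, 0, 2, 0.05, 0, 0, 0, 2, 0.05, 0, 0, 0, 2, 0.03, 0, 0, 0, 2, 0, 0, 0, 0, 2, 0, 0, 0, 0, 2]}}

```text
time: 18.1
position: [0.5028, 0.1367, 0.0351]
orientation: [2.145, 2.292, -0.005]
ft_force: [-0.3, -11.0, 3.7]
gripper_width: 0.0288
grasp_force: 60.0
```

Call:
{"method": "apply_moves", "body": {"targets": [0, 0, 0, 0, 2, 0, 0, 0, 0, 2, 0, 0, 0, 0, 2]}}

```text
time: 18.35
position: [0.5027, 0.1367, 0.035]
orientation: [2.145, 2.292, -0.005]
ft_force: [-0.3, -11.4, 2.8]
gripper_width: 0.0283
grasp_force: 60.0
```

Call:
{"method": "apply_moves", "body": {"targets": [0, 0, 0, 0, 2, 0, 0, 0, 0, 2, 0, 0, 0, 0, 2, 0, 0, 0, 0, 2, 0, 0, 0, 0, 2, 0, 0, 0, 0, 2]}}

```text
time: 18.85
position: [0.5027, 0.1367, 0.035]
orientation: [2.145, 2.292, -0.005]
ft_force: [0.3, -11.7, 2.9]
gripper_width: 0.0286
grasp_force: 60.0
```

Held at 11–12 N for over 0.75 s. Easing back with the spring, then opening.

Call:
{"method": "apply_moves", "body": {"targets": [-0.05, 0, 0, 0, 2, -0.05, 0, 0, 0, 2, -0.05, 0, 0, 0, 2, -0.05, 0, 0, 0, 2, -0.05, 0, 0, 0, 2, -0.05, 0, 0, 0, 2, -0.05, 0, 0, 0, 2, -0.05, 0, 0, 0, 2, -0.05, 0, 0, 0, 2, 0, 0, 0, 0, 2]}}

```text
time: 19.68
position: [0.503, 0.1346, 0.035]
orientation: [2.144, 2.295, -0.002]
ft_force: [0.1, -6.3, 1.2]
gripper_width: 0.0288
grasp_force: 59.8
```

Call:
{"method": "apply_moves", "body": {"targets": [0, 0, 0, 0, 3.5, 0, 0, 0, 0, 4.5, 0, 0, 0, 0, 5.5, 0, 0, 0, 0, 5.5, 0, 0, 0, 0, 5.5]}}

```text
time: 20.1
position: [0.503, 0.1369, 0.0351]
orientation: [-2.142, -2.297, -0.001]
ft_force: [0.5, -0.1, -1.2]
gripper_width: 0.0551
grasp_force: 0.0
```

Call:
{"method": "apply_moves", "body": {"targets": [0, 0, -0.5, 0, 5.5, 0, 0, -1, 0, 5.5, 0, 0, -2, 0, 5.5, 0, 0, -2, 0, 5.5, 0, 0, -3, 0, 5.5, 0, 0, -3, 0, 5.5, 0, 0, -3, 0, 5.5, -1, 0, -1, 0, 5.5, -2, 0, 0, 0, 5.5, -2, 0, 0, 0, 5.5, 0, 0, 0, 0, 5.5]}}

```text
time: 21.02
position: [0.5067, 0.0813, 0.1911]
orientation: [2.148, 2.29, -0.0]
ft_force: [-0.1, -1.3, -0.3]
gripper_width: 0.0547
grasp_force: 0.0
```

```bash
python3 - <<'E'
from h import *
w=snap('wrist');a=snap('scene');t=snap('top')
A=cv2.resize(a['img'][140:240,165:325],(640,400),interpolation=cv2.INTER_CUBIC)[:290]
W=w['img'][:310,130:530]; T=cv2.resize(t['img'][175:235,185:265],(400,300),interpolation=cv2.INTER_CUBIC)
o=np.zeros((600,800,3),np.uint8);o[:290,:640]=A;o[290:600,:400]=W;o[290:590,400:]=T
cv2.imwrite('pics/f.png',o[:,:,::-1])
E
```

```text
(no output)
```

View pics/f.png

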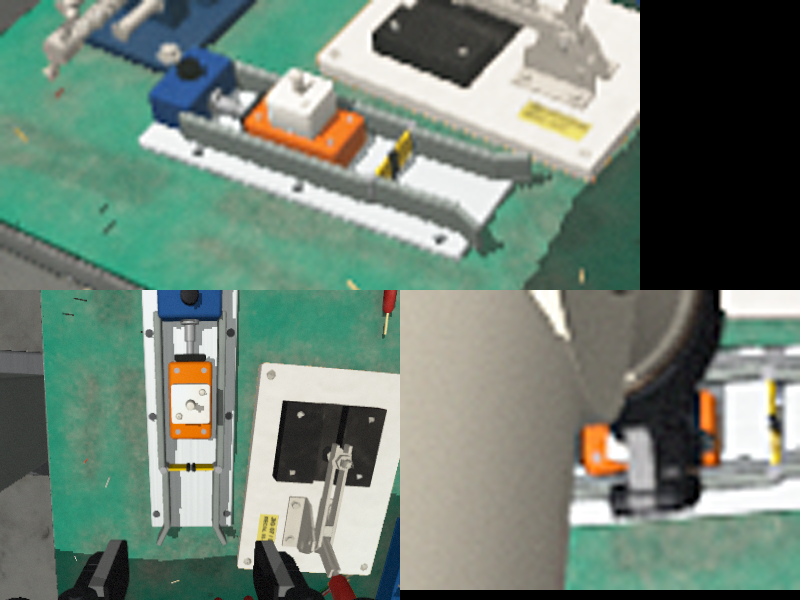

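The carrier lies flat in the chamber against the plunger, the gate (wrist crop, about (190,467)) is shut behind it, and the robot is clear. Handing in.

```bash
python3 -c "
from workcell import env
print(env.sign_off())"
```

```text
the job is handed in; nothing more can be done
None
```

The orange carrier is in the hold lane: slid through the gate, pressed on the stop at a measured 11–12 N for over 0.75 s (never above that), and released flat behind the shut gate; the grey carrier was not touched, and the job is handed in at about 21 s, with no verdict returned.

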